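Shut the drawer, clear the carton, open the interlocked drawer

ROBOT

A 6-joint arm with a two-finger parallel gripper is mounted at the origin on the work surface. World frame = base frame: x ahead of the robot, y to its left, z up, the work surface at z = 0. Lengths are in m, angles in rad, forces in N, time in s.
With the tool pointing down it reaches from about 0.3 to 0.825 m from the base axis. Payload 5.4 kg.
Tool frame: the origin (TCP) lies at the very end of the fingers, on their centre line; the grasp point (between the pads) lies 19 mm behind it; z points along the fingers, x is the direction in which the jaws open and shut, and the axes are right-handed (so a half turn about z gives the same grasp; the last joint's range is limited). The gripper opens to 92 mm and grips with 3 to 60 N. Pads are 20 mm wide; open, the fingers measure 128 mm over their backs; the gripper's body (75 mm by 189 mm) begins 69 mm behind the grasp point.
Start: joints at [0.941, 0.158, 1.597, -0, 1.386, -0.21], TCP at [0.234, 0.525, 0.215] pointing down, gripper open.
Joint ranges: [-2.91, 2.91], [-0.94, 2.29], [0.18, 2.7], [-1.29, 4.43], [0.17, 2.64], [-3, 3]. Speed limits (rad/s): [2.57, 2.57, 3.14, 3.14, 3.14, 3.14].

INTERFACE

Orientations are given as a rotation vector (axis times angle).
In Python, from workcell import bot gives the robot as it stands. Calls block until the motion is done:
- bot.goto(position, orientation): joint-space move of the TCP to a pose.
- bot.line_to(position, rot=None, max_speed=0.15): straight line of the TCP; rot=None keeps the orientation; max_speed is the mean speed in m/s.
- bot.set_joints(angles): joint-space move.
- bot.set_gripper(opening, newtons=None): opening from 0.0 (shut) to 1.0 (fully open); newtons is the grip in N (None keeps the last); returns when the fingers have stopped.
- bot.hold(seconds).
- bot.inverse_kinematics(position, orientation): joint angles nearest the present ones, or None.
- bot.read_camera(name): name is "scene" or "side" or "wrist"; returns a dict with "pixels" (420x560x3 uint8, blue, green, red), "fx", "fy", "cx", "cy" (pixels), "k1" (the pictures are not rectified: a ray, as slopes to the right and down, at radius r is drawn at 1 + k1 r^2 times it, then the intrinsics apply), "R" (3x3) and "t" (3): a world point X has camera coordinates R X + t. Camera axes: x right, y down, z forward; pixel columns grow to the right and rows downward; lengths in m; the calibration is good to about 2 mm. A picture is of the moment at which its call begins. There is no depth.
A pose or a line that the arm cannot do raises bot.MotionError and nothing moves.
- bot.job_done(): hands the job in, once; it reports no verdict.
Readings, each from a call of its own:
- bot.current_clock(): time.
- bot.current_joints(): joint angles.
- bot.current_joint_vel(): joint speeds.
- bot.current_effort(): joint torques, N m.
- bot.current_ee_pos(): TCP position.
- bot.current_tool_rot(): TCP orientation.
- bot.current_contact_force(): force on the tool from outside, world axes, zero at the start.
- bot.current_ft_torque(): the same for the moment, N m.
- bot.current_opening(): opening from 0.0 (shut) to 1.0 (fully open).
Only numpy, scipy, OpenCV 4.12 (cv2) and the standard library are available. Lean on these libraries where they do the work, as an engineer would, in place of code of your own. Each camera call takes 0.05 s, during which the arm holds its last target.

TASK

In this blood-bank workroom the two-drawer chest lets only one drawer out at a time. First push the open drawer fully home, then slide the carton off to either side on the bench so that it is no longer in front of either drawer and stands upright and square with the chest, and only then pull the other drawer all the way out. Leave the two bottles where they stand.

Things in the scene. Friction and masses are not known exactly. Their poses are not given: they have to be found in the camera images.
- chest: Fixed grey steel chest, 372 mm wide (its y), 225 deep, 112 high, two white-fronted drawers side by side, centre lines 90 mm either side of the origin. A tray of jars stands on top, over 110 mm behind the front, 50 mm tall. Origin: on the bench, middle of the front plane (faces of shut drawers). x points into the chest, away from the robot, z up. Each drawer is locked while the other is out.
- drawer_a (a joint): Travel of the drawer that stands open at the start (on the left or the right, it varies): 0 = fully home, positive = pulled out, in m, stop at 0.130. It slides with about 1.5 N friction, no spring or catch.
- drawer_b (a joint): Travel of the other drawer, shut at the start and locked until drawer a is home (a few mm of play): 0 = home, 0.130 = at its stop. About 1.5 N friction, no spring or catch.
- drawer_a_handle (a point): Middle of drawer a's steel bar handle; moves with it. Axes as the chest's. The bar is level along y, 90 mm long, 10 mm thick, axis 80 mm above the bench and 42 mm out from the drawer's front (37 mm free behind it), a leg at each end. Front panel 172 mm wide, 14 to 97 mm above the bench.
- drawer_b_handle (a point): The same point and the same kind of handle on drawer b. Axes as the chest's.
- carton: Loose closed white carton with a red band and a black oval patch on top, rigid, 110 mm (its x) by 70 mm (its y) by 75 mm high, 0.13 to 0.25 kg. It starts on the bench in front of drawer b, in the way of its handle, turned by up to 0.45 rad to the chest. Origin: centre of its underside.
- bottle_left: Loose upright green glass bottle, 66 mm across, 150 mm high, 0.4 kg, on the bench 360 to 420 mm to the chest's +y side of the chest origin. Not to be disturbed. Origin: centre of its underside.
- bottle_right: The same in amber glass, on the -y side. Not to be disturbed. Origin: centre of its underside.
There are look-alikes about, which are no part of the job. What is shaped like the carton but purple or yellow is not meant.

How it is judged:
By the outcome, as a careful person would: the job done as asked, in the order asked, and still so for the second after the job is handed in, with the robot touching nothing.
It also fails if it takes over 51 s, if anything falls off the work surface, if the arm or the gripper's body presses on something with over 40 N, if the wrist force passes 120 N, or if a joint passes its speed limit or range.

## Working session

There is one attempt and no reset: what is moved stays moved. The work goes in short steps, each a Python script; the robot and the scene stay as the last script left them, time stands still between calls to the robot, and variables do not carry over. Pictures are saved under pics/ and viewed, and the job is handed in when it is done.

```bash
ls; mkdir -p pics
python3 - <<'E'
from workcell import bot
import cv2,numpy as np
for n in ["scene","side","wrist"]:
    c=bot.read_camera(n); cv2.imwrite(f"pics/{n}0.png",c["pixels"])
    print(n,c["fx"],c["cx"],c["cy"],c["k1"],(-c["R"].T@c["t"]).round(3),c["R"][2].round(3))
print(bot.current_clock(),bot.current_tool_rot())
E
```

```text
pics
scene 459.93414996826647 278.03410632919065 209.59760436919163 -0.08203984931154128 [1.056 0.697 1.117] [-0.376 -0.497 -0.782]
side 537.0624496015776 279.288472140344 212.9554761926955 -0.18870481812086776 [ 0.191 -1.267  1.143] [ 0.199  0.754 -0.626]
wrist 322.5505376850801 281.43769571677 212.86032547846105 -0.006349184073779981 [0.163 0.558 0.384] [ 0.252 -0.114 -0.961]
0.15 [ 2.63510584e+00  1.70958457e+00 -2.03713582e-03]
```

View pics/scene0.png

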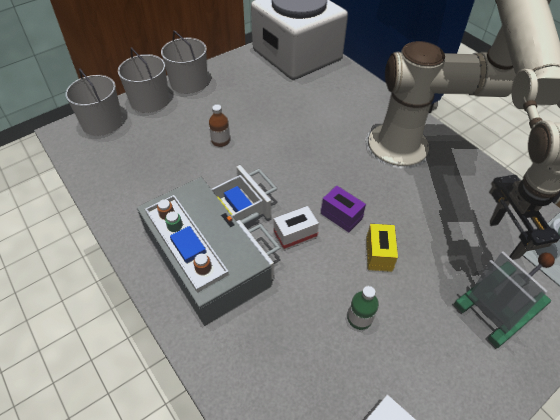

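View pics/side0.png

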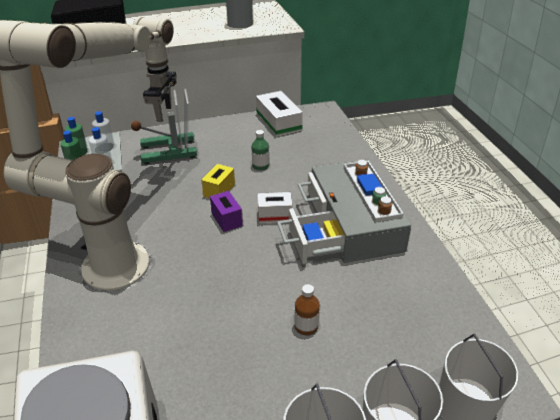

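View pics/wrist0.png

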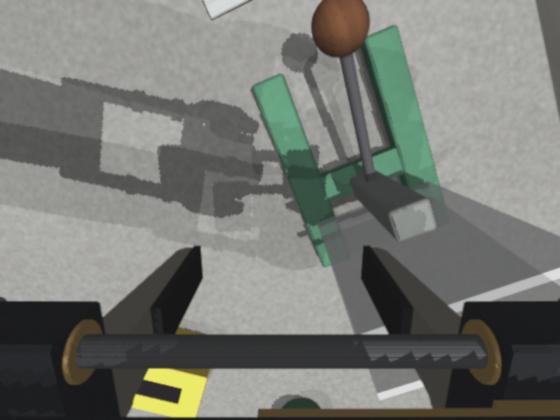

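The open drawer (a) is the one at −y: scene view about (245,195), side view about (310,235). The white carton sits in front of the shut +y drawer: scene (297,227), side (275,206). The yellow and purple look-alikes are closer to the robot. I'll zoom in to get corners.

```bash
cat > h.py <<'E'
from workcell import bot
import cv2,numpy as np
def K(c): return np.array([[c["fx"],0,c["cx"]],[0,c["fy"],c["cy"]],[0,0,1.]])
def ray(c,uv):
    x=(np.array(uv,float)-[c["cx"],c["cy"]])/[c["fx"],c["fy"]]
    s=x.copy()
    for _ in range(30): s=x/(1+c["k1"]*(s@s))
    d=c["R"].T@np.array([s[0],s[1],1.]); return -c["R"].T@c["t"],d
def onz(c,uv,z):
    o,d=ray(c,uv); return o+d*(z-o[2])/d[2]
def proj(c,X):
    p=c["R"]@np.array(X)+c["t"]; s=p[:2]/p[2]; s=s*(1+c["k1"]*(s@s)); return s*[c["fx"],c["fy"]]+[c["cx"],c["cy"]]
def crop(c,x0,y0,w,h,f,name):
    im=cv2.resize(c["pixels"][y0:y0+h,x0:x0+w],None,fx=f,fy=f,interpolation=cv2.INTER_CUBIC); cv2.imwrite(name,im)
def two(c1,u1,c2,u2):
    A=[];b=[]
    for c,u in((c1,u1),(c2,u2)):
        o,d=ray(c,u); d=d/np.linalg.norm(d); P=np.eye(3)-np.outer(d,d); A.append(P);b.append(P@o)
    A=np.vstack(A);b=np.hstack(b); x=np.linalg.lstsq(A,b,rcond=None)[0]
    return x,np.linalg.norm(A@x-b)
E
python3 - <<'E'
from h import *
import pickle
c=bot.read_camera("scene");s=bot.read_camera("side")
pickle.dump((c,s),open("c0.pkl","wb"))
crop(c,130,155,200,150,4,"pics/sc_z.png"); crop(s,190,120,230,150,3.4,"pics/si_z.png")
E
```

```text
(no output)
```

View pics/sc_z.png

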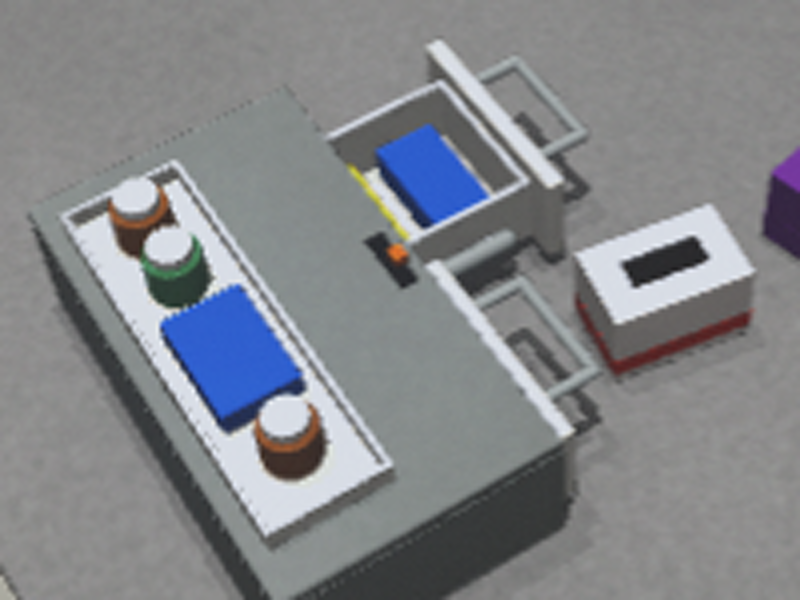

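View pics/si_z.png

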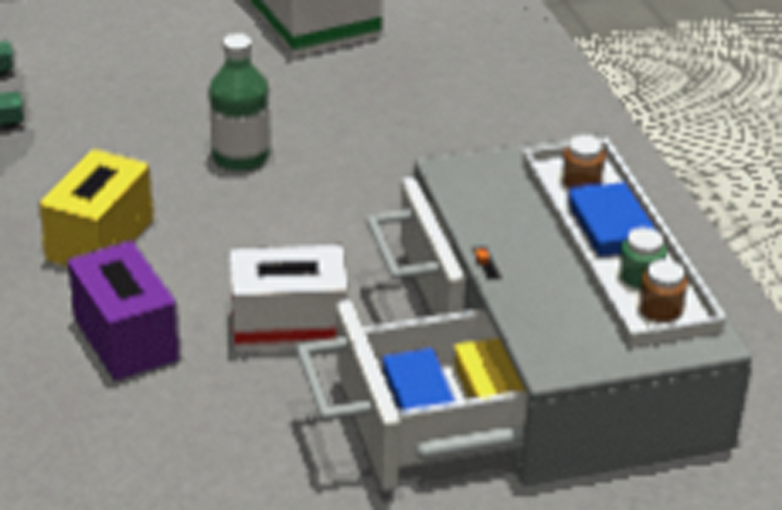

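Run:
```python
from h import *
import pickle
c,s=pickle.load(open("c0.pkl","rb"))
np.set_printoptions(precision=4,suppress=True)
C=lambda x,y:((x+.5)/4-.5+130,(y+.5)/4-.5+155)
S=lambda x,y:((x+.5)/3.4-.5+190,(y+.5)/3.4-.5+120)
def p(n,f,cam,pts,z):
    print(n,[tuple(onz(cam,f(*q),z)[:2].round(4)) for q in pts])
p("chest top sc",C,c,[(30,215),(285,88),(573,437),(270,600)],.112)
p("chest top si",S,s,[(417,160),(533,393),(748,357)],.112)
p("panel b top front sc",C,c,[(440,265),(577,433)],.097)
p("panel b top front si",S,s,[(404,180),(455,280)],.097)
p("panel a top sc",C,c,[(440,42),(563,184)],.097)
p("panel a top si",S,s,[(340,305),(388,420)],.097)
p("bar a sc",C,c,[(518,60),(587,133)],.085)
p("bar a si",S,s,[(301,350),(324,412)],.085)
p("bar b sc",C,c,[(522,278),(598,370)],.085)
p("bar b si",S,s,[(370,218),(398,272)],.085)
p("carton sc",C,c,[(575,255),(712,207),(755,270),(615,323)],.075)
p("carton si",S,s,[(230,250),(343,246),(348,294),(231,295)],.075)
for n,cam in(("sc",c),("si",s)):
  im=cam["pixels"]; hsv=cv2.cvtColor(im,cv2.COLOR_BGR2HSV)
  m=(hsv[...,1]<40)&(hsv[...,2]>190)
  k,l,st,ce=cv2.connectedComponentsWithStats(m.astype(np.uint8))
  for i in range(1,k):
    if st[i,4]>60 and 150<ce[i][1]<330:
      q=cv2.minAreaRect(np.argwhere(l==i)[:,::-1].astype(np.float32)); print(n,ce[i],st[i])
  for nm,lo,hi in(("purple",(130,80,40),(160,255,255)),("yellow",(22,120,60),(35,255,255)),("green",(55,80,20),(85,255,140)),("amber",(3,100,30),(16,255,140)),("red",(170,120,50),(180,255,255))):
    mm=cv2.inRange(hsv,lo,hi); k,l,st,ce=cv2.connectedComponentsWithStats(mm)
    for i in range(1,k):
      if st[i,4]>80: print(n,nm,st[i],ce[i].round(1))
```

```text
chest top sc [(np.float64(0.8902), np.float64(-0.1785)), (np.float64(0.6831), np.float64(-0.1769)), (np.float64(0.6887), np.float64(0.1934)), (np.float64(0.904), np.float64(0.179))]
chest top si [(np.float64(0.6952), np.float64(0.1878)), (np.float64(0.6809), np.float64(-0.1799)), (np.float64(0.8823), np.float64(-0.1872))]
panel b top front sc [(np.float64(0.6754), np.float64(0.0183)), (np.float64(0.6793), np.float64(0.185))]
panel b top front si [(np.float64(0.6787), np.float64(0.1781)), (np.float64(0.6746), np.float64(0.0072))]
panel a top sc [(np.float64(0.5567), np.float64(-0.1611)), (np.float64(0.5634), np.float64(0.0094))]
panel a top si [(np.float64(0.5603), np.float64(0.0002)), (np.float64(0.556), np.float64(-0.1631))]
bar a sc [(np.float64(0.5129), np.float64(-0.1197)), (np.float64(0.5142), np.float64(-0.0282))]
bar a si [(np.float64(0.5124), np.float64(-0.0387)), (np.float64(0.5097), np.float64(-0.1254))]
bar b sc [(np.float64(0.6309), np.float64(0.0536)), (np.float64(0.634), np.float64(0.1471))]
bar b si [(np.float64(0.6316), np.float64(0.1403)), (np.float64(0.6318), np.flo
[... 2553 characters left out ...]
si purple [210 191  32  41 878] [226.1 211.1]
si yellow [202 164  33  34 719] [218.  180.4]
si yellow [324 220  20  17 250] [332.5 227.8]
si green [   0    0   57   23 1116] [27.   9.9]
si green [123   0 103  14 778] [160.6   4.1]
si green [  277     0   192   107 16400] [378.1  48.4]
si green [257 110  45  24 148] [279.8 126.1]
si green [ 61 124  26  36 548] [ 74.3 143.2]
si green [141 135  55  28 738] [164.3 149.8]
si green [252 138  16  16 202] [259.7 145.8]
si amber [  30   65   34   91 1315] [ 45.2 113.8]
si amber [  0  83   9  49 211] [  2.3 113.5]
si amber [   0  132   52  112 2707] [ 20.  207.3]
si amber [379 201  12  13 101] [383.7 208.3]
si amber [295 295  24  23 444] [306.7 306.2]
```

Run:
```python
from h import *
import pickle
c,s=pickle.load(open("c0.pkl","rb"))
np.set_printoptions(precision=4,suppress=True)
print("green cap",two(c,(368.7,291.1),s,(260,133)), "amber",two(c,(217,107.5),s,(307.5,289)))
print("purple tops",[onz(c,u,.075)[:2] for u in ((322,200),(335,187),(366,205),(352,219))])
print("yellow tops",[onz(c,u,.075)[:2] for u in ((370,225),(396,227),(397,263),(370,260))])
# tool orientations: fingers down
from scipy.spatial.transform import Rotation as R
R0=R.from_rotvec(bot.current_tool_rot()).as_matrix(); print(R0, bot.current_joints())
def down(a): # jaw axis at angle a from world x
    x=np.array([np.cos(a),np.sin(a),0]); z=np.array([0,0,-1.]); return R.from_matrix(np.c_[x,np.cross(z,x),z]).as_rotvec()
ch=-0.024
for nm,P,a in (("push",(.49,-.078,.06),np.pi/2+ch),("cart",(.536,.094,.02),np.pi/2-.215),("place",(.54,.25,.02),np.pi/2+ch),("pull",(.632,.097,.06),ch),("pull2",(.502,.1,.06),ch)):
  for k in(0,np.pi): print(nm,k,bot.inverse_kinematics(P,down(a+k)))
```

```text
green cap (array([0.5626, 0.4063, 0.1447]), np.float64(0.0018427733532553287)) amber (array([ 0.4963, -0.3836,  0.1469]), np.float64(0.0005446704903324063))
purple tops [array([0.4282, 0.0823]), array([0.3634, 0.0662]), array([0.3357, 0.1733]), array([0.404 , 0.1874])]
yellow tops [array([0.377 , 0.2337]), array([0.3218, 0.2828]), array([0.4061, 0.3694]), array([0.4582, 0.3192])]
[[ 0.4075  0.9132 -0.0005]
 [ 0.9132 -0.4075 -0.0007]
 [-0.0009 -0.0002 -1.    ]] [ 0.9409  0.1587  1.5976  0.      1.3862 -0.2101]
push 0 [-0.4019  0.1397  1.9477 -0.      1.0542 -1.9487]
push 3.141592653589793 [-0.4019  0.1397  1.9477  0.      1.0542  1.1929]
cart 0 [-0.0485  0.3192  1.8262  0.      0.9963 -1.4043]
cart 3.141592653589793 [-0.0485  0.3192  1.8262  0.      0.9963  1.7372]
place 0 [ 0.2307  0.431   1.6763 -0.      1.0343 -1.3161]
place 3.141592653589793 [0.2307 0.431  1.6763 0.     1.0343 1.8255]
pull 0 [-0.0363  0.4733  1.5262 -0.      1.142  -0.0123]
pull 3.141592653589793 None
pull2 0 [-0.0398  0.1779  1.904  -0.      1.0597 -0.0158]
pull2 3.141592653589793 None
```

Bottles are at about (0.563, 0.406) and (0.496, −0.384). The carton is at about (0.536, 0.094), yaw −0.215. The chest origin is at about (0.675, 0.007), yaw −0.024. First step: push drawer a home.

```bash
cat >> h.py <<'E'
from scipy.spatial.transform import Rotation as Rt
np.set_printoptions(precision=4,suppress=True)
CH=-0.024
def down(a):
    x=np.array([np.cos(a),np.sin(a),0]); z=np.array([0,0,-1.]); return Rt.from_matrix(np.c_[x,np.cross(z,x),z]).as_rotvec()
E
python3 - <<'E'
from h import *
o=down(np.pi*1.5+CH)
bot.set_gripper(0.3)
bot.goto((.465,-.078,.2),o); print(bot.current_clock(),bot.current_contact_force())
bot.line_to((.465,-.078,.062),max_speed=.2)
ux=np.array([np.cos(CH),np.sin(CH),0])
p0=np.array([.465,-.078,.062])
bot.line_to(p0+ux*.135,max_speed=.12); print(bot.current_clock(),bot.current_ee_pos(),bot.current_contact_force())
d=.135
while d<.17:
    d+=.004; bot.line_to(p0+ux*d,max_speed=.05); f=bot.current_contact_force(); print(round(d,3),bot.current_ee_pos(),f)
    if f[0]<-12: break
c=bot.read_camera("scene");s=bot.read_camera("side")
crop(c,130,155,200,150,4,"pics/sc1.png"); crop(s,190,120,230,150,3.4,"pics/si1.png")
print(bot.current_clock())
E
```

```text
3.5833 [ 0.0273  0.1988 -0.2044]
5.7 [ 0.5998 -0.0811  0.0621] [ 0.2843 -0.4746 -0.0805]
0.139 [ 0.6041 -0.0813  0.0621] [ 0.9106  0.4671 -0.1207]
0.143 [ 0.6083 -0.0814  0.062 ] [ 0.3274 -0.5313  0.1432]
0.147 [ 0.6123 -0.0816  0.062 ] [-0.3969  0.3074  0.3062]
0.151 [ 0.6128 -0.0815  0.0618] [-13.1343   0.3298   9.067 ]
6.8
```

View pics/sc1.png

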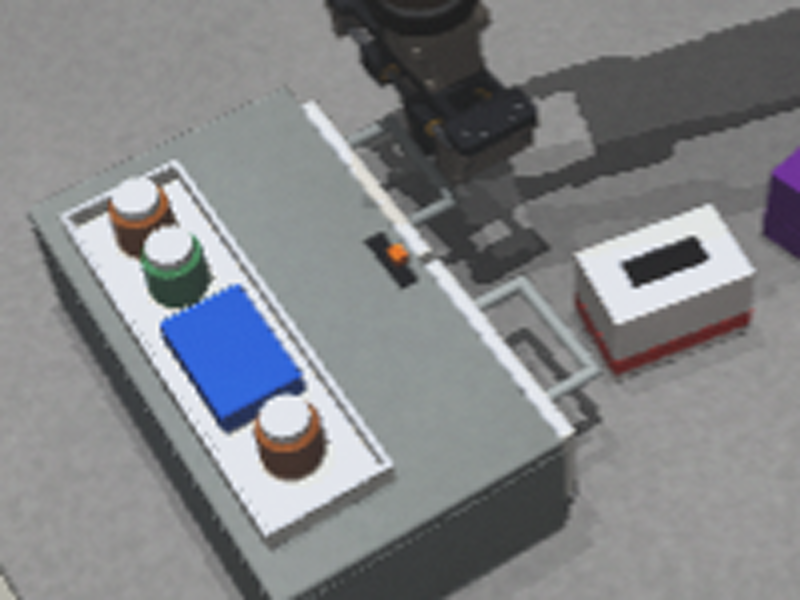

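View pics/si1.png

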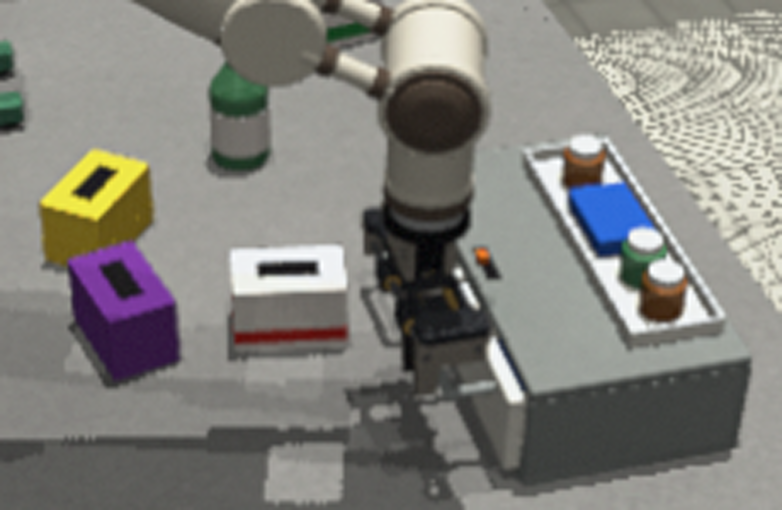

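Scene (305,105)–(575,435): drawer a's front is now in line with drawer b's, and the arm met the stop at 13 N. Next is the carton: grip its sides and slide it to +y.

Run:
```python
from h import *
bot.line_to((.57,-.08,.062),max_speed=.15)
bot.line_to((.55,-.06,.19),max_speed=.25)
bot.set_gripper(1.0)
oc=down(np.pi*1.5-.21)
bot.goto((.536,.094,.17),oc)
bot.line_to((.536,.094,.022),max_speed=.15); print(bot.current_clock(),bot.current_contact_force())
bot.set_gripper(0.0,15); print(bot.current_opening()*92,bot.current_contact_force())
og=down(np.pi*1.5+CH)
bot.line_to((.537,.25,.022),rot=og,max_speed=.08)
print(bot.current_clock(),bot.current_ee_pos(),bot.current_contact_force())
c=bot.read_camera("scene");s=bot.read_camera("side")
crop(c,200,155,200,150,4,"pics/sc2.png"); crop(s,190,100,230,150,3.4,"pics/si2.png")
```

```text
10.7667 [ 0.4952 -0.5016 -0.1425]
69.92622018985105 [-0.0975  1.1784  3.3368]
13.325 [0.5379 0.2492 0.0228] [ 0.2239 -3.4807  6.3797]
```

View pics/sc2.png

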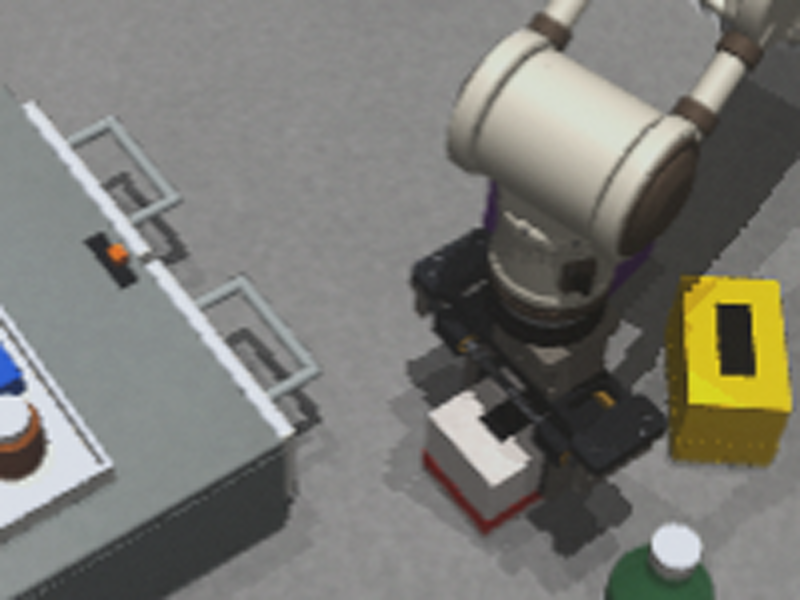

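View pics/si2.png

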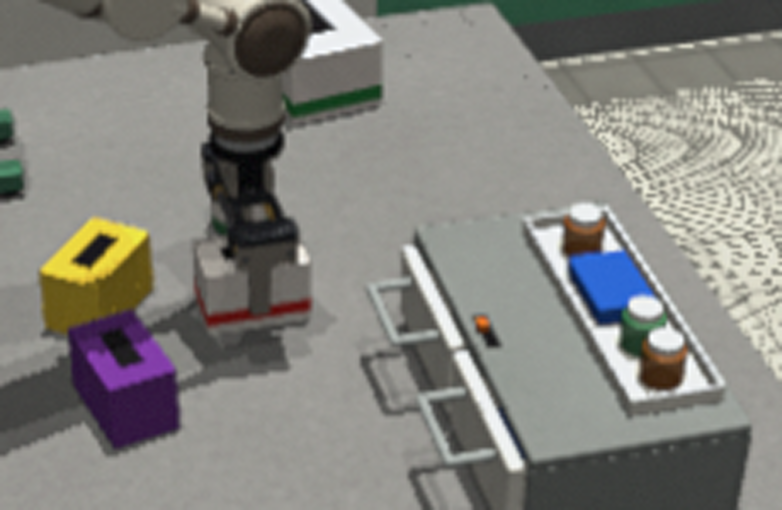

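Carton held upright at the left, band at side (255,310), clear of the bottle. Release, retreat and measure.

Run:
```python
from h import *
import pickle
bot.set_gripper(1.0)
p=bot.current_ee_pos(); bot.line_to((p[0],p[1],.19),max_speed=.25)
bot.set_gripper(.36)
bot.goto((.45,-.15,.25),down(CH))
print(bot.current_clock())
c=bot.read_camera("scene");s=bot.read_camera("side"); pickle.dump((c,s),open("c3.pkl","wb"))
crop(c,190,155,200,150,4,"pics/sc3.png"); crop(s,230,120,150,150,4,"pics/si3.png")
```

```text
17.7667
```

View pics/sc3.png

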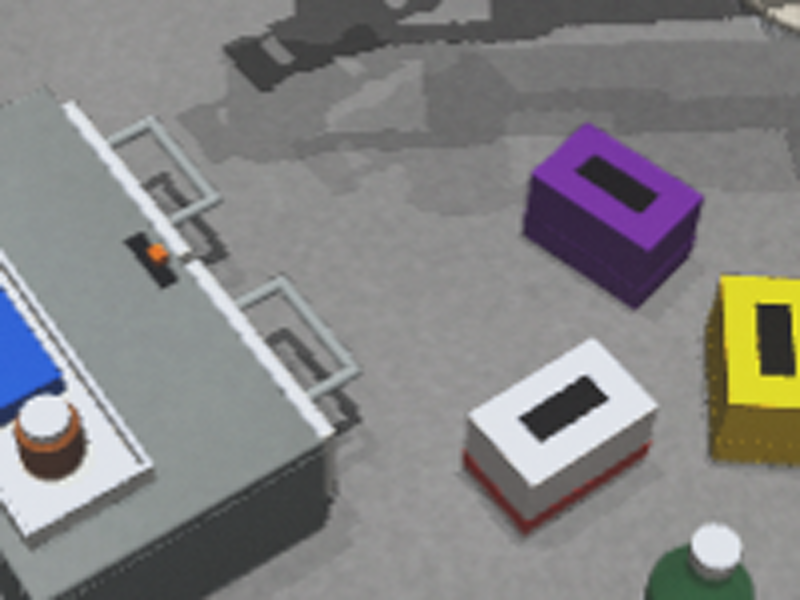

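View pics/si3.png

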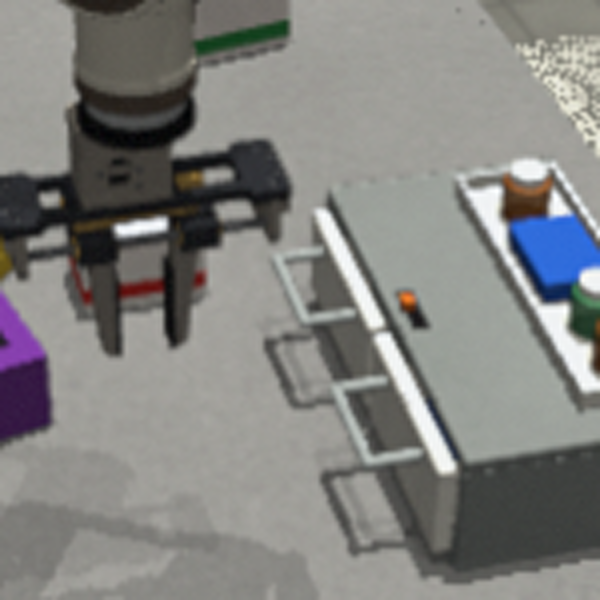

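Scene zoom: carton top corners at (467,412), (592,340), (657,405), (532,487), and the two fronts run on one line from (68,103) to (325,435). In the side zoom there is a dark blue sliver behind panel a at about (435,415), so I'll check that drawer a really is home.

Run:
```python
from h import *
import pickle
c,s=pickle.load(open("c3.pkl","rb"))
C=lambda x,y:((x+.5)/4-.5+190,(y+.5)/4-.5+155)
S=lambda x,y:((x+.5)/4-.5+230,(y+.5)/4-.5+120)
q=np.array([onz(c,C(*p),.075)[:2] for p in((467,412),(592,340),(657,405),(532,487))])
print(q,q.mean(0))
for i,j in((0,1),(3,2),(3,0),(2,1)): 
    d=q[j]-q[i]; print(np.degrees(np.arctan2(d[1],d[0])))
# handle bars outer ends
for n,cam,f,pts in(("a sc",c,C,((152,117),(219,199))),("b sc",c,C,((282,277),(357,370))),("a si",s,S,((333,385),(368,464))),("b si",s,S,((273,257),(305,324)))):
    w=np.array([onz(cam,f(*p),.085)[:2] for p in pts]); print(n,w.round(4).tolist(),w.mean(0))
# carton mask angle: brightest top face
im=c["pixels"]; g=((im.min(2)>195)*255).astype(np.uint8); n,l,st,ce=cv2.connectedComponentsWithStats(g)
i=l[int(C(490,420)[1]),int(C(490,420)[0])]; cn=cv2.findContours((l==i).astype(np.uint8),0,2)[0][0][:,0]
w=np.array([onz(c,p,.075)[:2] for p in cn]).astype(np.float32); print(st[i],cv2.minAreaRect(w))
# enlarge drawer-a front
crop(s,290,170,70,90,6,"pics/si3z.png"); crop(c,195,170,90,100,6,"pics/sc3z.png")
# sub-pixel front top edge: fit white strip lines
```

```text
[[0.5912 0.212 ]
 [0.4847 0.2173]
 [0.4843 0.2836]
 [0.5931 0.2823]] [0.5383 0.2488]
177.19681243779485
179.32150014114862
-91.56936483013821
-89.68156219771913
a sc [[0.6231, -0.1273], [0.6267, -0.0316]] [ 0.6249 -0.0794]
b sc [[0.6304, 0.0529], [0.6346, 0.1467]] [0.6325 0.0998]
a si [[0.6253, -0.0365], [0.6216, -0.1328]] [ 0.6234 -0.0847]
b si [[0.6295, 0.1402], [0.6276, 0.0442]] [0.6286 0.0922]
[308 240  46  36 665] ((0.5374337434768677, 0.24848656356334686), (0.06858918815851212, 0.10741431266069412), 88.81843566894531)
```

View pics/si3z.png

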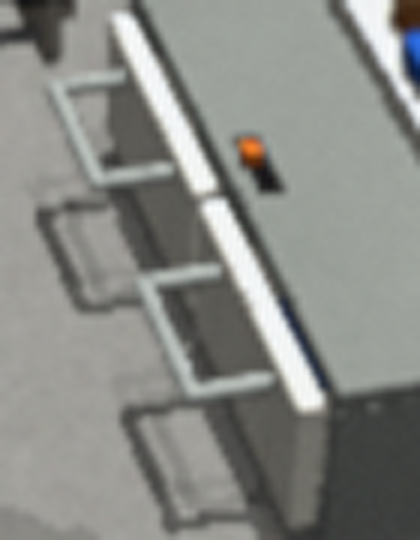

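View pics/sc3z.png

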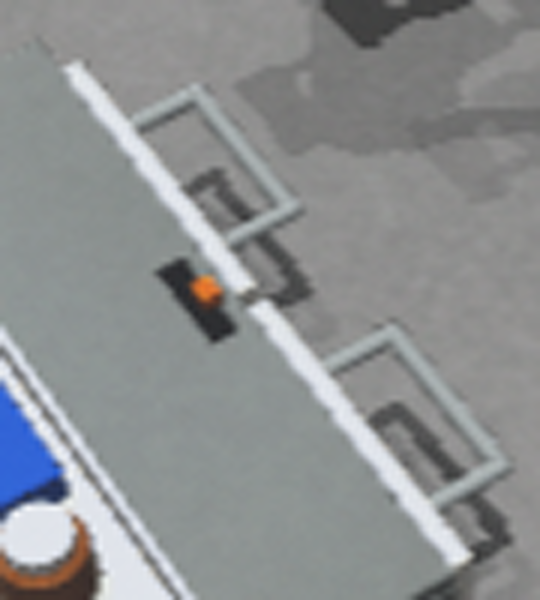

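Run:
```python
from h import *
import pickle
c,s=pickle.load(open("c3.pkl","rb"))
for nm,cam,(x0,y0,w,h) in(("sc",c,(195,170,90,100)),("si",s,(290,165,70,80))):
    im=cam["pixels"]; m=(im.min(2)>175).astype(np.uint8); roi=np.zeros_like(m); roi[y0:y0+h,x0:x0+w]=1; m&=roi
    n,l,st,ce=cv2.connectedComponentsWithStats(m)
    for i in range(1,n):
        if st[i,4]<40: continue
        p=np.argwhere(l==i)[:,::-1]
        # outer edge: per row, subpixel edge skipped; use strip centre line (top thickness mid)
        W=np.array([onz(cam,q,.097)[:2] for q in p]); k=np.polyfit(W[:,1],W[:,0],1)
        print(nm,st[i],"x at ymid",W.mean(0),"slope",k[0],"y",W[:,1].min(),W[:,1].max())
```

```text
sc [206 180  31  39 172] x at ymid [ 0.6753 -0.0793] slope 0.03715811060851502 y -0.1672011284803674 0.0022896484698649022
sc [237 220  36  44 213] x at ymid [0.6817 0.0994] slope 0.03641174168626395 y 0.013097573430562726 0.18241091080630667
sc [195 225  32  45 374] x at ymid [0.8048 0.0613] slope 0.10503677476275655 y -0.04244669712006055 0.12730154948997785
si [345 165  15  26 111] x at ymid [0.8213 0.1274] slope 0.13607244786432654 y 0.036830208524771146 0.18838156256018745
si [309 172  17  30 132] x at ymid [0.6805 0.0931] slope 0.03375343769827329 y 0.010835473029796816 0.18097142996794102
si [324 203  20  35 169] x at ymid [ 0.6741 -0.0866] slope 0.03395935751728171 y -0.16876174098977392 0.001791991401103088
```

Both fronts lie on the same line (slope 0.036 within each front and between them), so drawer a is home. Carton yaw is about −0.021 against the chest's −0.036, i.e. under 1° off. Its chest y is about 0.20–0.28, clear of drawer b. Next, pull drawer b.

Run:
```python
from h import *
CH=-.0355; o=down(CH); ux=np.array([np.cos(CH),np.sin(CH),0])
b=np.array([.6305,.096,.062])
bot.goto((b[0],b[1],.19),o)
bot.line_to((b[0],b[1],.12),max_speed=.15)
bot.line_to(b,max_speed=.08); print(bot.current_clock(),bot.current_contact_force())
bot.set_gripper(0.0,12); print(bot.current_opening()*92,bot.current_contact_force(),bot.current_ee_pos())
d=0
bot.line_to(b-ux*.02,max_speed=.05); print(bot.current_contact_force())
if abs(bot.current_contact_force()[0])<10:
    bot.line_to(b-ux*.118,max_speed=.08); print(bot.current_ee_pos(),bot.current_contact_force()); d=.118
    while d<.145:
        d+=.004; bot.line_to(b-ux*d,max_speed=.04); f=bot.current_contact_force(); print(round(d,3),bot.current_ee_pos(),f)
        if abs(f[0])>10: break
print(bot.current_clock(),bot.current_opening()*92)
c=bot.read_camera("scene"); crop(c,190,155,200,150,4,"pics/sc4.png")
```

```text
20.5417 [-0.0562 -0.3821 -0.038 ]
9.289922272089889 [ 1.1482 -0.8656  0.604 ] [0.6312 0.096  0.0626]
[-1.3648 -0.6154  6.3741]
[0.5118 0.1003 0.0625] [-0.5374 -0.2822  8.2613]
0.122 [0.5076 0.1004 0.0625] [-1.325  -0.6564  8.6041]
0.126 [0.504  0.1006 0.0625] [1.099  0.5157 7.552 ]
0.13 [0.5041 0.1005 0.0627] [15.7189  0.4426 -6.6678]
23.6917 9.524718663682046
```

View pics/sc4.png

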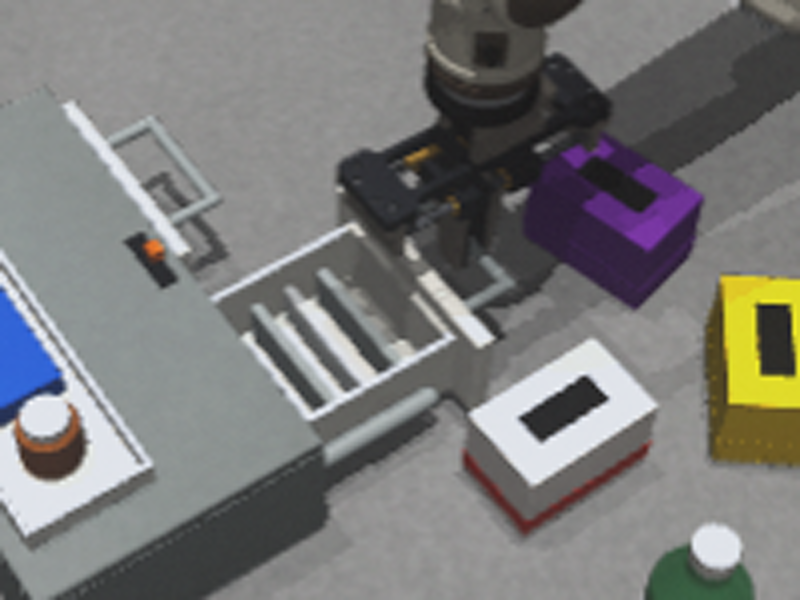

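Run:
```python
from h import *
import pickle
bot.set_gripper(.4)
p=bot.current_ee_pos(); bot.line_to((p[0],p[1],.2),max_speed=.15)
bot.goto((.40,-.2,.28),down(CH))
print(bot.current_clock())
c=bot.read_camera("scene");s=bot.read_camera("side"); pickle.dump((c,s),open("c5.pkl","wb"))
crop(c,190,155,200,150,4,"pics/sc5.png"); cv2.imwrite("pics/si5.png",s["pixels"])
for nm,cam,(x0,y0,w,h) in(("sc",c,(195,170,130,100)),("si",s,(240,165,110,80))):
    im=cam["pixels"]; m=(im.min(2)>175).astype(np.uint8); roi=np.zeros_like(m); roi[y0:y0+h,x0:x0+w]=1; m&=roi
    n,l,st,ce=cv2.connectedComponentsWithStats(m)
    for i in range(1,n):
        if st[i,4]<40: continue
        pp=np.argwhere(l==i)[:,::-1]
        W=np.array([onz(cam,q,.097)[:2] for q in pp]); k=np.polyfit(W[:,1],W[:,0],1)
        print(nm,st[i],W.mean(0),k[0])
print("green",two(c,(368.7,291.1),s,(260,133)))
im=c["pixels"]; g=((im.min(2)>195)*255).astype(np.uint8); n,l,st,ce=cv2.connectedComponentsWithStats(g)
i=l[260,312]; cn=cv2.findContours((l==i).astype(np.uint8),0,2)[0][0][:,0]
w=np.array([onz(c,p,.075)[:2] for p in cn]).astype(np.float32); print(st[i],cv2.minAreaRect(w))
```

```text
26.625
sc [206 180  31  39 172] [ 0.6753 -0.0793] 0.03715811060851502
sc [275 200  38  42 240] [0.5533 0.1038] 0.03457233109645841
sc [243 211  61  49 514] [0.6299 0.1209] 0.08661493566676569
sc [195 225  32  45 371] [0.8048 0.0614] 0.10305372226887169
sc [308 248  17  22 221] [0.581  0.2437] 0.4451573370697511
si [287 180  25   5  42] [0.6303 0.1364] -2.794831612517163
si [274 182  32  26 234] [0.5689 0.0647] -0.21277138106587098
si [304 187  19  17  75] [0.6473 0.0425] 0.04417391105964854
si [324 203  20  35 171] [ 0.6741 -0.087 ] 0.03286061488269593
si [294 211  28   5  42] [ 0.6089 -0.033 ] -4.492251496552532
green (array([0.5626, 0.4063, 0.1447]), np.float64(0.0018427733532553287))
[308 240  46  36 655] ((0.5374488234519958, 0.24851851165294647), (0.0681857243180275, 0.10724107921123505), 88.80883026123047)
```

View pics/sc5.png

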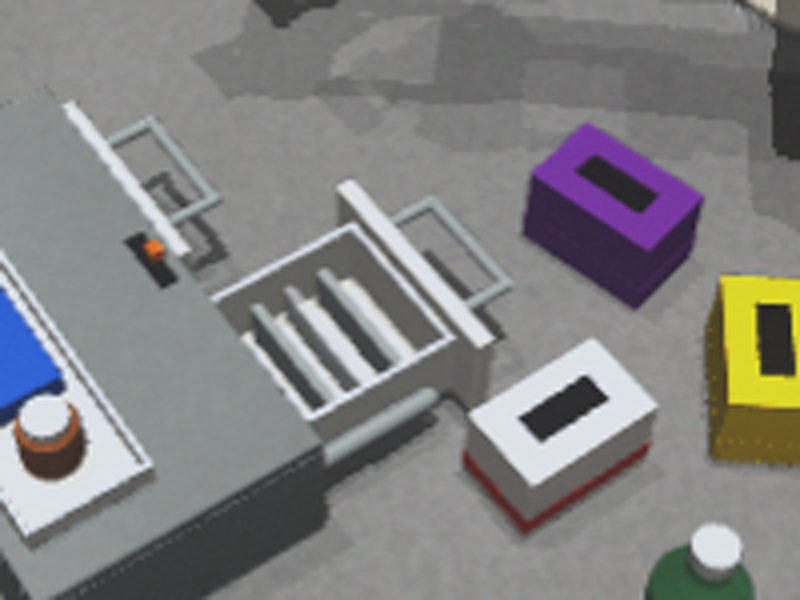

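View pics/si5.png

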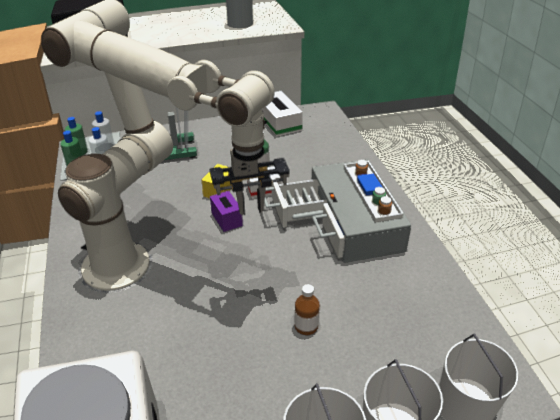

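Drawer b's front has moved 128–129 mm and met its stop at 16 N. Drawer a's front, the carton, both bottles and the look-alikes have not moved. The gripper is clear of everything, so I'm handing in.

Run:
```python
from h import *
print(bot.current_contact_force(),bot.current_clock()); bot.job_done()
```

```text
[ 0.5879  0.062  -0.2344] 26.725
the job is handed in; nothing more can be done
```

I did the three steps in the order asked and handed the job in at 26.7 s. The arm was clear of everything, with only a sensor-noise force of about 0.6 N.

- **Drawer a (−y side):** I pushed it in until it hit its stop at about 13 N. In both cameras its front lines up with the other shut front (slope 0.036 within each front and between them), and it did not move afterwards.
- **Carton:** I gripped it and slid it along the bench to the +y side. It stands upright at about (0.538, 0.249), spanning about 0.20 to 0.28 m in the chest's y, past drawer b's edge at 0.176. My first chest yaw estimate was −0.024, later refined to −0.036. The carton's measured yaw is about −0.021, so it is a little under 1° off square, and I left it there.
- **Drawer b:** I pulled it to its stop at about 16 N. The scene camera measured 128 mm of travel and the gripper 127 mm, against a nominal 130. That is within the 2 mm calibration for the camera and 1 mm beyond it for the gripper. The side view of this front was blocked by the arm, so I have no second camera check on it.
- **Bottles:** Neither was touched, and both look to be where they started in the last pictures. I judged that by eye; I did not measure their final positions afresh.

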